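Load and clamp grinding jars in a laboratory jar shaker

ROBOT

A 7-joint arm with a two-finger parallel gripper is mounted at the origin on the work surface. World frame = base frame: x ahead of the robot, y to its left, z up, the work surface at z = 0. Lengths are in mm, angles in rad, forces in N, time in s.
With the tool pointing down it reaches from about 425 to 875 mm from the base axis. Payload 9.9 kg.
Tool frame: the origin (TCP) lies at the very end of the fingers, on their centre line; the grasp point (between the pads) lies 19 mm behind it (grasp_offset is the distance from the TCP to the grasp point, in mm); z points along the fingers, y is the line along which they close (so a half turn about z gives the same grasp; the last joint's range is limited). The gripper opens to 85 mm and grips with 20 to 120 N. Pads are 22 mm wide; open, the fingers measure 114 mm over their backs; the gripper's body (76 mm by 85 mm) begins 54 mm behind the grasp point. The pads swing forward as they close: fully open they stand 13 mm farther back than shut.
Start: joints at [1.088, 0.576, 0.025, 1.437, -0.015, 1.129, -0.057], TCP at [262.116, -622.032, 231.289] pointing down, gripper open.
Joint ranges: [-2.76, 2.76], [-0.34, 2.15], [-1.52, 1.57], [0.19, 2.46], [-1.09, 4.23], [0.17, 1.99], [-2.82, 2.82]. Speed limits (rad/s): [2.22, 2.22, 3.01, 3.01, 3.14, 3.14, 3.14].

INTERFACE

Orientations are given as a rotation vector (axis times angle).
In Python, from bench import get_state, camera, finish_job, outline_of, place_of, grasp_offset gives the robot as it stands.
- The arm moves only by the tool jog_arm, never from a script. Its argument "steps" is a list of rows, each a list of 3 entries, a list of its own where there are three numbers: the finger opening in m, from 0 to 0.0854, then the shift along the world's x, y, z in m, then the turn about the world's z in degrees. A call has 1 to 10 rows; each row shifts and turns the commanded pose from where the row before left it; what a row does not reach is not made up. A row lasts 1/8 s, in which the tool goes at most 62.5 mm and 10.7 degrees, less where a joint would pass 70% of its speed; a pose out of reach is approached as far as the arm can. A call is refused whole if a number of a shift passes 0.0625 or a number of a turn 10.7, either way. A call with a gripper value outside its range is refused whole. The fingers move at their own pace and stop on an object; the grip force is fixed at half the most. Time passes only in rows, so rows that do not move let the fingers close. It gives the time, the measured TCP pose, the force, the opening and the grip force at its end, in the units of the state.
- get_state(): the state, without advancing time (a new reading comes with each control period).
- camera(name): name is "side" or "top"; returns a dict with "img" (400x640x3 uint8, red, green, blue), "camera_matrix" (3x3 intrinsics, pixels), "k1" (the pictures are not rectified: a ray, as slopes to the right and down, at radius r is drawn at 1 + k1 r^2 times it, then the intrinsics apply), "pose" (4x4, takes a point from camera to world coordinates). Camera axes: x right, y up, looking along -z (the intrinsics and any distortion apply to the point x, -y, -z); pixel columns grow to the right and rows downward; lengths in mm; the calibration is good to about 2 mm. A picture is of the moment at which its call begins. There is no depth.
- finish_job(): hands the job in; it is judged then, once.
Trained networks look in the newest picture that a camera, given by its name, has taken for a name from the list of things; names that differ only in an ending like _2 or _b are one class to them, and where a whole thing is asked for, a point or a joint stands for the part that bears it (a point fixed in the world has none). Each returns a list of dicts, best first, with "confidence" (0 to 1); they miss things now and then, are a little off and sometimes report something else, mostly with a low value. They report only what shows in the picture. A call takes as long as a camera call. They do not tell look-alikes from the thing itself.
- outline_of(camera, target): "mask" (400x640 bool, what is visible of it).
- place_of(camera, target): "centre" ([x, y, z] in mm, in world coordinates, good to about 4 mm: a listed point, or the origin of a listed thing).
The state is a dict: "clock": time; "qpos": joint angles; "dq": joint speeds; "effort": joint torques, N m; "ee_pos": TCP position; "tcp_rot": TCP orientation; "ft_force": force on the tool from outside, world axes, zero at the start; "ft_torque": the same for the moment, N m; "opening": finger opening in mm; "grasp_force": force on a finger pad.
Only numpy, scipy, OpenCV 4.12 (cv2) and the standard library are available. Lean on these libraries where they do the work, as an engineer would, in place of code of your own. Each camera call takes 0.05 s, during which the arm holds its last target. There are 200 camera calls.

TASK

Stand every grinding jar from the open drawer upright in a nest of the shaker, one jar to a nest. Then swing the clamp arm over the jars right up to its stop and screw its T-handle down clockwise until it clearly stiffens and the press plate holds all the jars firmly. Also push the emptied drawer fully home past its catch, and leave the bottle, the box and the wrench where they lie.

Things in the scene. Friction and masses are not known exactly. Their poses are not given: they have to be found in the camera images.
- jar0: grinding jar: squat upright cylinder, 48 mm diameter, 40 mm high over the low domed boss of its black lid (rim of the lid 38 mm), steel, 0.19 to 0.3 kg, heavy at the bottom; origin at the centre of its underside, z up along its axis. Three to five such jars are present, all alike and of the same height, standing in the open drawer at the start.
- jar1: grinding jar: squat upright cylinder, 48 mm diameter, 40 mm high over the low domed boss of its black lid (rim of the lid 38 mm), steel, 0.19 to 0.3 kg, heavy at the bottom; origin at the centre of its underside, z up along its axis. Three to five such jars are present, all alike and of the same height, standing in the open drawer at the start.
- jar2: grinding jar: squat upright cylinder, 48 mm diameter, 40 mm high over the low domed boss of its black lid (rim of the lid 38 mm), steel, 0.19 to 0.3 kg, heavy at the bottom; origin at the centre of its underside, z up along its axis. Three to five such jars are present, all alike and of the same height, standing in the open drawer at the start.
- jar3: grinding jar: squat upright cylinder, 48 mm diameter, 40 mm high over the low domed boss of its black lid (rim of the lid 38 mm), steel, 0.19 to 0.3 kg, heavy at the bottom; origin at the centre of its underside, z up along its axis. Three to five such jars are present, all alike and of the same height, standing in the open drawer at the start.
- jar4: grinding jar: squat upright cylinder, 48 mm diameter, 40 mm high over the low domed boss of its black lid (rim of the lid 38 mm), steel, 0.19 to 0.3 kg, heavy at the bottom; origin at the centre of its underside, z up along its axis. Three to five such jars are present, all alike and of the same height, standing in the open drawer at the start.
- shaker: the jar shaker, a white bench machine fixed in place, housing 280 x 270 x 54 mm high; origin under the centre of the nest block, x to its far side (to the clamp post), z up. On it a square dark nest block 190 x 190 mm, top 80 mm above the bench, with five round nests; the clamp post (26 mm diameter, 155 mm high over all) stands 128 mm from the block's centre on the shaker's +x side.
- nest0 (a point): centre of the floor of a nest: a round recess 54 mm wide and 4 mm deep in the top of the nest block; the five nests lie evenly on a circle of 62 mm radius round the block's centre (73 mm from one to the next). Nest floors are 76 mm above the bench.
- nest1 (a point): centre of the floor of a nest: a round recess 54 mm wide and 4 mm deep in the top of the nest block; the five nests lie evenly on a circle of 62 mm radius round the block's centre (73 mm from one to the next). Nest floors are 76 mm above the bench.
- nest2 (a point): centre of the floor of a nest: a round recess 54 mm wide and 4 mm deep in the top of the nest block; the five nests lie evenly on a circle of 62 mm radius round the block's centre (73 mm from one to the next). Nest floors are 76 mm above the bench.
- nest3 (a point): centre of the floor of a nest: a round recess 54 mm wide and 4 mm deep in the top of the nest block; the five nests lie evenly on a circle of 62 mm radius round the block's centre (73 mm from one to the next). Nest floors are 76 mm above the bench.
- nest4 (a point): centre of the floor of a nest: a round recess 54 mm wide and 4 mm deep in the top of the nest block; the five nests lie evenly on a circle of 62 mm radius round the block's centre (73 mm from one to the next). Nest floors are 76 mm above the bench.
- clamp_arm (a joint): angle of the clamp arm about the vertical clamp post, rad: 0 = over the centre of the nest block, at its stop; grows as it swings away, anticlockwise seen from above, to 2.3; starts at 1.75 to 2.2 and stays where it is left (stiff pivot, about 0.25 N m: some 2 N at the screw). Tightening the screw clockwise also pushes the arm towards its stop.
- pivot (a point): point on the axis of the clamp post, at the top of the arm (155 mm above the bench); its -x axis points along the arm to the screw. The arm is a level bar 26 mm wide, from 137 to 155 mm above the bench, ending 14 mm beyond the screw.
- screw_axis (a point): point on the screw's axis, 128 mm from the pivot, at the top of the arm (155 mm above the bench).
- press_plate: round press plate, 144 mm diameter, 10 mm thick with a rubber face, hanging under the arm on the screw and kept from turning; origin at the centre of its underside, z up. With the screw fully up its underside is 123.5 mm above the bench and sinks 2 mm per rad of the T-handle; jars in the nests reach to 116 mm, so at the start the plate clears them as the arm swings over.
- t_handle (a joint): turn of the T-handle relative to the arm, rad: 0 = screw fully up; grows clockwise seen from above, to 7.5; starts at 0 to 1. It turns against a steady 0.10 N m of friction. The plate meets the jars at about 3.75 rad; from there the resistance climbs by some 0.1 to 0.2 N m per rad, steeper with more jars. 0.08 N m above the free torque is a firm hold; turned further it springs back when let go.
- t_bar (a point): centre of the T-handle's cross bar: a bar 70 mm long, 12 mm wide and 12 mm high, level, on a 12 mm stem; x along the bar, z up. 192 mm above the bench with the screw fully up, 37 mm above the top of the arm, and it sinks 2 mm per rad. It is gripped across the bar from above.
- drawer (a joint): opening of the drawer of a fixed grey steel drawer unit (240 mm deep, 340 mm wide, 85 mm high), m: 0 = home, its panel then against the unit's front; starts at 0.198 to 0.212, at most 0.22. It slides with about 2 N; over the last 10 mm a sprung catch resists (push with up to about 8 N) and then holds the drawer in.
- drawer_front (a point): middle of the top edge of the drawer's white front panel, on its outer face, 73 mm above the bench; x points inwards, along the slide. The panel is 320 mm wide, 64 mm high, 12 mm thick, with a grip bar 90 mm long standing out 10 mm from it, 47 mm above the bench. Behind it the tray, 290 mm wide, 200 mm long, has its floor 15 mm above the bench and walls 19 mm high over that.
- solvent_bottle: bystander: amber bottle, 60 mm diameter, 125 mm high; origin under its centre. Not to be disturbed.
- column_box: bystander: closed cardboard box 120 x 45 x 35 mm high; origin under its centre, long side along x. Not to be disturbed.
- wrench: bystander: steel wrench 110 mm long, lying along its x axis; origin under its centre. Not to be disturbed.
Not all that is in view belongs to the job. What is shaped like the jar1 but brown or yellow is not meant. Leave any blue or turquoise look-alike of the jar0 alone.

How it is judged (in metres and radians):
On the way, in this order (a step that is already met when the one before it is completed fails the run):
1. every jar that is present stands in a nest (angle between each of jar0, jar1, jar2, jar3, jar4's own z axis and vertical below 0.08 rad and height (world z) of jar0 between 0.072 and 0.0785 m and horizontal distance between each of jar0, jar1, jar2, jar3, jar4 and shaker below 0.07 m and height (world z) of jar1 between 0.072 and 0.0785 m and height (world z) of jar2 between 0.072 and 0.0785 m and height (world z) of jar3 between 0.072 and 0.0785 m and height (world z) of jar4 between 0.072 and 0.0785 m), for 0.2 s.
2. the clamp arm is swung over to its stop with the jars still in their nests (all of step 1 and value of joint clamp_arm below 0.06 rad), for 0.2 s.
3. the press plate bears on every jar (value of joint clamp_arm below 0.06 rad and contact force between press_plate and jar0 above 3 N and contact force between press_plate and jar1 above 3 N and contact force between press_plate and jar2 above 3 N and contact force between press_plate and jar3 above 3 N and contact force between press_plate and jar4 above 3 N), for 0.2 s.
At the end, for the whole second after the job is handed in: Each jar stands upright (0.08 rad) on a nest floor (underside 72 to 78.5 mm above the bench, within 70 mm of the nest block's centre); the arm is within 0.06 rad of its stop; the plate bears on each jar with over 3 N; the drawer is within 3 mm of home (all of step 1 and all of step 3 and value of joint drawer below 0.003 m); the robot touches nothing.
It fails at once if the amber bottle is moved by more than 25 mm or tipped over (distance of solvent_bottle from where it was at the start of the episode above 0.025 m or angle between solvent_bottle's own z axis and vertical above 0.5 rad).
It fails at once if the cardboard box is moved by more than 25 mm or tipped over (distance of column_box from where it was at the start of the episode above 0.025 m or angle between column_box's own z axis and vertical above 0.5 rad).
It fails at once if the wrench is moved by more than 25 mm or tipped over (distance of wrench from where it was at the start of the episode above 0.025 m or angle between wrench's own z axis and vertical above 0.5 rad).
Of jar0, jar1, jar2, jar3, jar4 only 3 to 5 are there at a start; the rules pass over those that are not, and their reading is None.
At some moment in a run one of jar0, jar1, jar2, jar3, jar4 may be knocked a few centimetres aside while the robot is not near it.
It also fails if it takes over 210 s, if anything falls off the work surface, if the arm or the gripper's body presses on something with over 40 N, if the wrist force passes 120 N, or if a joint passes its speed limit or range.

## Working session

There is one attempt and no reset: what is moved stays moved. The work goes in short steps, Python scripts to look and compute and a tool call to move; the robot and the scene stay as the last step left them, time stands still between calls to the robot, and variables do not carry over. Pictures are saved under pics/ and viewed, at most 14 in all, crops included, and the job is handed in when it is done.

Besides the shell and the picture viewer there is one more tool, called after ">>>" in YAML: its name, and indented under it one key for each argument. jog_arm: Moves the arm, as the interface text tells. Its arguments: {"type":"object","properties":{"steps":{"type":"array"}},"required":["steps"]}

```bash
mkdir -p pics; cat > h.py <<'E'
import numpy as np,cv2
from bench import *
def save(c,fn,crop=None,sc=1):
    im=c["img"][...,::-1]
    if crop: x0,y0,x1,y1=crop; im=im[y0:y1,x0:x1]
    cv2.imwrite(fn,cv2.resize(im,None,fx=sc,fy=sc,interpolation=cv2.INTER_CUBIC))
def ray(c,u,v):
    K=np.array(c["camera_matrix"]);d=cv2.undistortPoints(np.array([[[u,v]]],float),K,np.array([c["k1"],0,0,0.]),None,None,None) if 0 else cv2.undistortPoints(np.array([[[u,v]]],float),K,np.array([c["k1"],0,0,0.]))
    a,b=d[0,0];P=np.array(c["pose"]);return P[:3,3],P[:3,:3]@np.array([a,-b,-1])
def at_z(c,u,v,z):
    o,d=ray(c,u,v);return o+d*(z-o[2])/d[2]
def proj(c,p):
    P=np.array(c["pose"]);q=P[:3,:3].T@(np.array(p,float)-P[:3,3]);
    r,_=cv2.projectPoints(np.array([[q[0],-q[1],-q[2]]]),np.zeros(3),np.zeros(3),np.array(c["camera_matrix"]),np.array([c["k1"],0,0,0.]));return r[0,0]
E
python3 - <<'E'
from h import *
for n in("top","side"):
    c=camera(n);save(c,f"pics/{n}0.png");print(n,np.round(np.array(c["pose"])[:3,3]))
    for t in "jar0 shaker nest0 pivot screw_axis press_plate t_bar drawer_front solvent_bottle column_box wrench".split():
        for r in place_of(n,t): print(t,np.round(r["centre"]),round(r["confidence"],2),np.round(proj(c,r["centre"])))
print(get_state())
E
```

```text
top [ 382.  -17. 1255.]
jar0 [ 370. -401.   -1.] 0.7 [438. 254.]
jar0 [ 462. -502.    0.] 0.68 [467. 227.]
jar0 [ 512. -346.   13.] 0.6 [422. 212.]
jar0 [ 577. -322.   17.] 0.6 [415. 193.]
jar0 [ 331. -331.    2.] 0.6 [419. 265.]
jar0 [ 362. -217.    0.] 0.56 [385. 256.]
jar0 [ 572. -237.   14.] 0.55 [391. 195.]
jar0 [ 496. -278.   16.] 0.47 [403. 217.]
shaker [508. 281.   2.] 0.82 [242. 212.]
shaker [690. 184. 156.] 0.27 [264. 150.]
nest0 [451. 282.  74.] 0.95 [236. 227.]
nest0 [553. 335.  79.] 0.86 [221. 196.]
nest0 [500. 227.  73.] 0.75 [253. 212.]
nest0 [562. 258.  75.] 0.74 [244. 193.]
nest0 [ 578. -324.   17.] 0.32 [416. 193.]
pivot [638. 304. 158.] 0.59 [225. 165.]
screw_axis [692. 184. 155.] 0.57 [264. 149.]
screw_axis [ 510. -344.   15.] 0.49 [422. 213.]
press_plate [463.   1.  -2.] 0.5 [322. 226.]
t_bar [688. 186. 188.] 0.49 [261. 148.]
drawer_front [ 430. -278.   71.] 0.67 [407. 235.]
drawer_front [690. 185. 154.] 0.52 [264. 150.]
drawer_front [486. 344.  76.] 0.39 [218. 216.]
drawer_front [ 572. -236.   17.] 0.2 [390. 195.]
solvent_bottle [579. 487.  -2.] 0.91 [186. 192.]
[... 1420 characters left out ...]
': array([ 1.08819687,  0.5757277 ,  0.02489846,  1.43709064, -0.01499168,
        1.12901429, -0.05649292]), 'dq': array([-6.54603607e-04,  2.47898154e-03,  3.40980608e-04,  8.74525389e-05,
       -2.84881805e-04, -3.89654232e-04, -8.40166728e-04]), 'effort': array([ 1.98357561e-04, -7.65491796e+01,  2.24909104e+00, -2.86289728e+01,
        1.52140675e-02,  2.90116724e-03,  1.24597284e-05]), 'ee_pos': array([ 262.115546  , -622.03135506,  231.27347891]), 'tcp_rot': array([-3.07928950e+00, -6.22295131e-01,  2.63539972e-05]), 'ft_force': array([-0.22425379, -0.53333129, -0.14386591]), 'ft_torque': array([ 0.02569017, -0.02058885, -0.03921761]), 'grasp_force': 0.0, 'opening': 85.4588625086056}
```

```bash
python3 - <<'E'
from h import *
c=camera("top");save(c,"pics/top_a.png",(150,110,500,300),2.2)
c=camera("side");save(c,"pics/side_a.png",(240,130,400,380),2.4)
E
```

```text
(no output)
```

View pics/top_a.png

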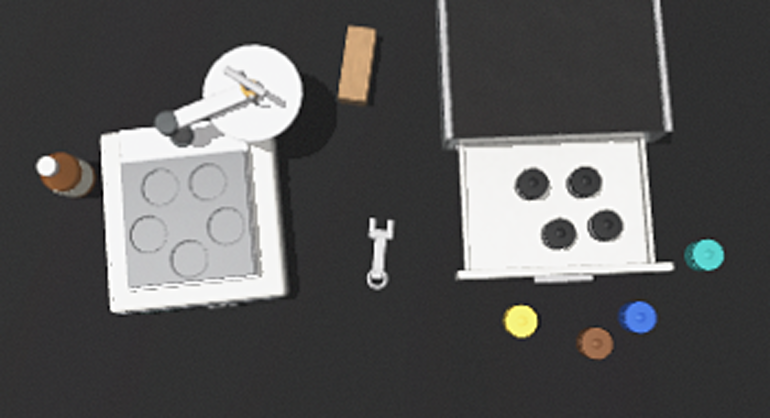

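View pics/side_a.png

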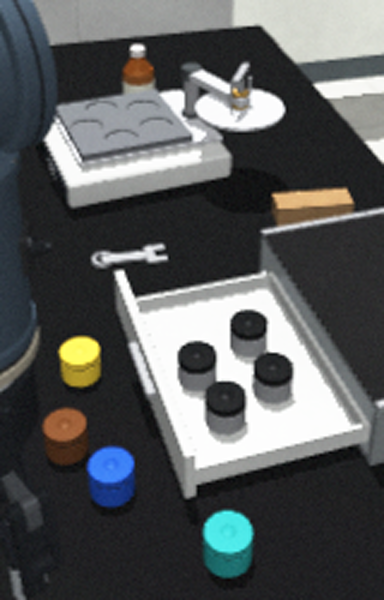

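The picture shows four steel jars with black lids in the drawer. In full-frame pixels they are at about (391,195), (415,193), (403,217) and (422,212). The coloured cylinders outside it are look-alikes: yellow (385,256), brown (419,265), blue (438,254), turquoise (467,227). Only the four in the drawer fit the description. The arm points to -y, away from the block. Next I refine the measurements.

```bash
cat > fit.py <<'E'
from h import *
from scipy.optimize import least_squares
N=[];J=[]
C={}
for k in range(2):
  for n in("top","side"):
    c=camera(n);C[n]=c
    N+=[r["centre"] for r in place_of(n,"nest0") if r["confidence"]>.4 and 60<r["centre"][2]<90]
    J+=[r["centre"] for r in place_of(n,"jar0") if r["confidence"]>.3 and r["centre"][2]>8 and r["centre"][2]<30]
N=np.array(N);J=np.array(J)
def nests(p): a=p[2]+np.pi+np.arange(5)*2*np.pi/5; return np.c_[p[0]+62*np.cos(a),p[1]+62*np.sin(a)]
def res(p):
    d=np.linalg.norm(N[:,None,:2]-nests(p)[None],axis=2);return d.min(1)
s=least_squares(res,[509,286,.13],loss="soft_l1",f_scale=4);print("shaker",s.x,len(N),np.round(res(s.x),1));print(np.round(nests(s.x),1))
for q in [(572,-237),(577,-322),(496,-278),(512,-346)]:
    m=J[np.linalg.norm(J[:,:2]-q,axis=1)<20];print(q,len(m),np.round(m.mean(0),1),np.round(m.std(0),1))
# edge-based lids in top image
c=C["top"]
for r in outline_of("top","jar0"):
    m=r["mask"];v,u=np.nonzero(m);
    col=c["img"][m].mean(0)
    lid=m&(c["img"].max(2)<90);v,u=np.nonzero(lid)
    if len(u)>30: print("mask",np.round([u.mean(),v.mean()],1),len(u),np.round(at_z(c,u.mean(),v.mean(),52),1))
# nest block yaw/post
for n in C:
  for t in("pivot","t_bar","screw_axis","drawer_front"):
    for r in place_of(n,t)[:1]: print(n,t,np.round(r["centre"],1),round(r["confidence"],2))
print(grasp_offset if not callable(grasp_offset) else grasp_offset())
E
python3 fit.py
```

```text
shaker [5.08920127e+02 2.88129018e+02 1.13827676e-01] 20 [  4.8   2.4   3.7   2.6   4.1   2.6   3.7   2.6   3.5   0.6   1.8   3.7
   5.2   3.3   2.9   4.4   1.7   2.3   4.  511.5]
[[447.3 281.1]
 [496.6 227.4]
 [562.9 257.6]
 [554.6 330. ]
 [483.2 344.5]]
(572, -237) 4 [ 570.  -237.2   14.7] [1.2 1.3 2. ]
(577, -322) 4 [ 575.1 -320.5   16.2] [1.5 1.7 1.1]
(496, -278) 4 [ 494.6 -278.1   15.9] [1.8 0.4 2.6]
(512, -346) 4 [ 508.1 -345.2   16.5] [1.5 2.  1.3]
mask [415.4 192.4] 153 [ 574.8 -313.9   52. ]
mask [403.9 216.1] 151 [ 494.5 -273.2   52. ]
mask [391.1 193.1] 139 [ 571.8 -231.9   52. ]
mask [425.2 212. ] 147 [ 508.6 -345.1   52. ]
top pivot [633.6 303.1 159.3] 0.67
top t_bar [ 577.2 -318.7   14.6] 0.67
top screw_axis [691.1 184.6 155.3] 0.76
top drawer_front [ 430.7 -282.6   72.6] 0.63
side pivot [635.3 306.4 157.7] 0.63
side t_bar [558.1 331.8  77.7] 0.69
side screw_axis [687.  186.5 153.7] 0.83
side drawer_front [ 427.6 -278.8   72.7] 0.55
18.700000000000003
```

>>> jog_arm:
  steps:
    - [0.064, [0.0308, 0.0346, 0], 4.65]
    - [0.064, [0.0308, 0.0346, 0], 4.65]
    - [0.064, [0.0308, 0.0346, 0], 4.65]
    - [0.064, [0.0308, 0.0346, 0], 4.65]
    - [0.064, [0.0308, 0.0346, -0.025], 4.65]
    - [0.064, [0.0308, 0.0346, -0.025], 4.65]
    - [0.064, [0.0308, 0.0346, -0.025], 4.65]
    - [0.064, [0.0308, 0.0346, -0.026], 4.65]
    - [0.064, [0, 0, 0], 0]

```text
clock: 3.48
ee_pos: [510.8, -340.3, 128.3]
tcp_rot: [-2.711, -1.58, -0.002]
ft_force: [-0.1, -0.3, 0.6]
opening: 63.6
grasp_force: 0.0
```

>>> jog_arm:
  steps:
    - [0.064, [-0.0013, -0.0055, -0.03], 0]
    - [0.064, [0, 0, -0.04], 0]
    - [0.064, [0, 0, -0.034], 0]
    - [0.064, [0, 0, 0], 0]
    - [0.03, [0, 0, 0], 0]
    - [0.03, [0, 0, 0], 0]
    - [0.03, [0, 0, 0], 0]
    - [0.03, [0, 0, 0], 0]

```text
clock: 4.47
ee_pos: [508.0, -351.5, 27.9]
tcp_rot: [2.718, 1.57, 0.002]
ft_force: [-0.6, -0.5, 7.7]
opening: 46.5
grasp_force: 62.3
```

>>> jog_arm:
  steps:
    - [0.064, [0, 0, 0], 0]
    - [0.064, [0, 0, 0], 0]
    - [0.064, [0.002, 0.005, -0.002], 0]
    - [0.064, [0, 0, 0], 0]
    - [0.064, [0, 0, 0], 0]

```text
clock: 5.1
ee_pos: [509.2, -345.6, 24.2]
tcp_rot: [-2.72, -1.572, 0.0]
ft_force: [0.1, -1.0, 0.5]
opening: 64.2
grasp_force: 0.0
```

```bash
python3 - <<'E'
from h import *
s=get_state();print(s["ee_pos"],s["opening"],s["ft_force"])
for n in("top","side"):
    c=camera(n);save(c,f"pics/{n}1.png",(340,150,480,250) if n=="top" else (260,200,400,340),4 if n=="side" else 5)
    for r in place_of(n,"jar0"):
        if r["centre"][2]>8: print(n,np.round(r["centre"]),round(r["confidence"],2))
E
```

```text
[ 509.22811043 -345.55565673   24.15390419] 64.22931251491794 [ 0.05023603 -0.96641602  0.50121666]
top [ 497. -280.   15.] 0.73
top [ 578. -322.   17.] 0.7
top [ 514. -346.   13.] 0.55
top [ 572. -236.   13.] 0.46
side [ 577. -321.   17.] 0.68
side [ 510. -350.   14.] 0.63
side [ 494. -279.   13.] 0.61
```

View pics/side1.png

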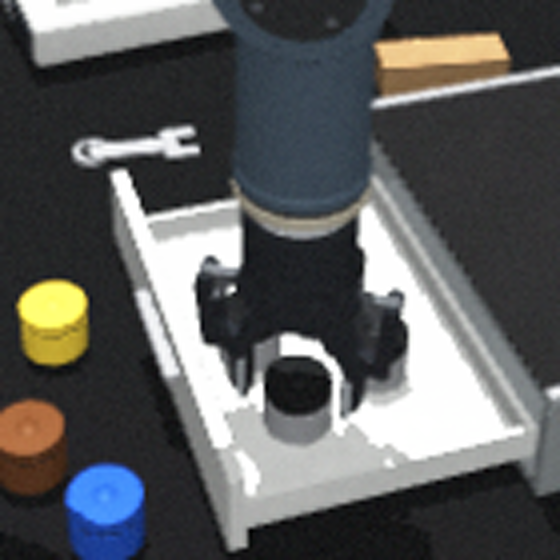

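The side view shows the jar centred between the open fingers, at crop (298,400). I grip and lift.

>>> jog_arm:
  steps:
    - [0.03, [0, 0, 0], 0]
    - [0.03, [0, 0, 0], 0]
    - [0.03, [0, 0, 0], 0]
    - [0.03, [0, 0, 0], 0]
    - [0.03, [0, 0, 0.06], 0]
    - [0.03, [0, 0, 0.06], 0]
    - [0.03, [0, 0.05, 0], 0]
    - [0.03, [0, 0.05, 0], 0]

```text
clock: 6.3
ee_pos: [508.9, -245.0, 144.7]
tcp_rot: [2.721, 1.569, 0.001]
ft_force: [1.1, 1.2, -3.0]
opening: 46.3
grasp_force: 62.9
```

>>> jog_arm:
  steps:
    - [0.03, [0.005, 0.06, 0], 0]
    - [0.03, [0.005, 0.06, 0], 0]
    - [0.03, [0.008, 0.06, 0], 0]
    - [0.03, [0.008, 0.06, 0], 0]
    - [0.03, [0.008, 0.06, 0], 0]
    - [0.03, [0.008, 0.06, 0], 0]
    - [0.03, [0.008, 0.06, 0], 0]
    - [0.03, [0.004, 0.06, 0], 0]
    - [0.03, [0, 0.023, 0], 0]
    - [0.03, [0, 0, 0], 0]

```text
clock: 7.55
ee_pos: [562.2, 259.2, 143.6]
tcp_rot: [-2.717, -1.576, 0.002]
ft_force: [-1.2, -0.7, -3.1]
opening: 46.6
grasp_force: 62.9
```

>>> jog_arm:
  steps:
    - [0.03, [0, 0, -0.025], 0]
    - [0.03, [0, 0, -0.022], 0]
    - [0.03, [0, 0, 0], 0]
    - [0.03, [0, 0, 0], 0]

```text
clock: 8.05
ee_pos: [563.8, 256.1, 98.0]
tcp_rot: [2.721, 1.57, 0.0]
ft_force: [-0.1, 0.9, -1.9]
opening: 46.6
grasp_force: 62.9
```

```bash
python3 - <<'E'
from h import *
s=get_state();print(s["ee_pos"],s["opening"],s["ft_force"])
for n in("top","side"):
    c=camera(n);
    if n=="side": save(c,"pics/side2.png",(250,130,360,220),7)
    for t in("jar0","nest0"):
      for r in place_of(n,t):
        if r["centre"][2]>60: print(n,t,np.round(r["centre"],1),round(r["confidence"],2))
E
```

```text
[563.7945869  256.11750128  97.98858639] 46.58404446565141 [-0.10999287  0.88251223 -1.8791769 ]
top jar0 [564.3 258.3  86.2] 0.61
top nest0 [562.9 254.6  75.3] 0.81
top nest0 [500.3 226.3  71.1] 0.65
side jar0 [561.7 258.   92. ] 0.58
side nest0 [444.8 281.6  78.5] 0.93
side nest0 [562.3 259.6  74.5] 0.93
side nest0 [481.3 343.5  74.5] 0.83
side nest0 [497.4 228.4  77.9] 0.68
side nest0 [548.1 328.3  77.7] 0.58
```

View pics/side2.png

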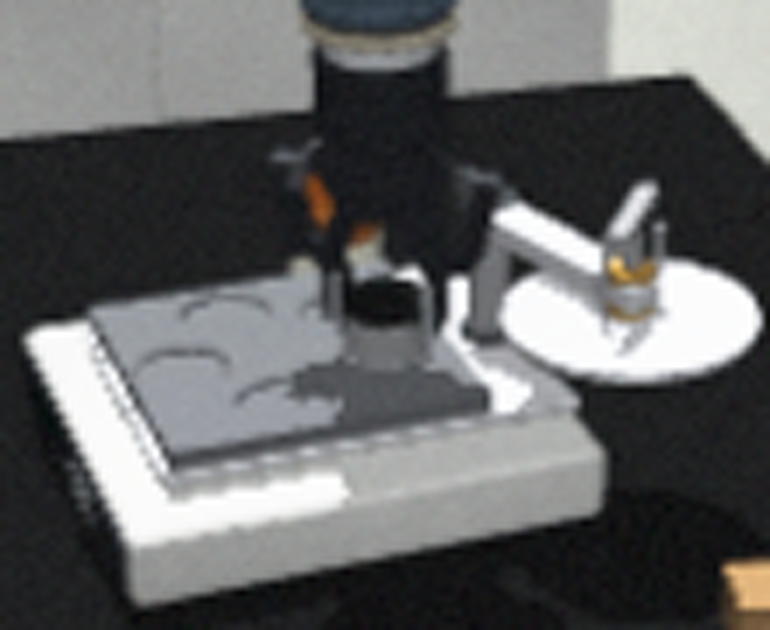

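The jar hangs over the nest nearest the arm, crop (385,320), clear of the post and plate. I lower it.

>>> jog_arm:
  steps:
    - [0.03, [-0.0008, 0.0013, -0.004], 0]
    - [0.03, [0, 0, -0.004], 0]
    - [0.03, [0, 0, -0.004], 0]
    - [0.03, [0, 0, 0], 0]
    - [0.03, [0, 0, 0], 0]

```text
clock: 8.98
ee_pos: [562.3, 258.6, 85.8]
tcp_rot: [2.72, 1.572, 0.0]
ft_force: [-3.0, -0.4, 7.0]
opening: 46.3
grasp_force: 63.8
```

>>> jog_arm:
  steps:
    - [0.064, [0, 0, 0], 0]
    - [0.064, [0, 0, 0], 0]
    - [0.064, [0, 0, 0.06], 0]
    - [0.064, [0, -0.02, 0.04], 0]
    - [0.064, [0, -0.06, 0], 0]
    - [0.064, [0, -0.06, 0], 0]
    - [0.064, [0, -0.06, 0], 0]
    - [0.064, [0.002, -0.06, 0], 0]
    - [0.064, [0.002, -0.06, 0], 0]
    - [0.064, [0.002, -0.06, 0], 0]

```text
clock: 10.22
ee_pos: [568.4, -123.4, 185.3]
tcp_rot: [2.72, 1.572, 0.001]
ft_force: [1.1, 1.1, -0.3]
opening: 63.8
grasp_force: 0.0
```

```bash
cat > jj.py <<'E'
from h import *
s=get_state();print(np.round(s["ee_pos"],1),s["opening"],s["ft_force"])
for n in("top","side"):
    c=camera(n)
    for r in place_of(n,"jar0"):
        if r["centre"][2]>8: print(n,np.round(r["centre"],1),round(r["confidence"],2))
E
python3 jj.py
```

```text
[ 568.4 -123.4  185.3] 63.80985033777989 [ 1.14113234  1.10886922 -0.34525441]
top [ 578.  -319.6   18.8] 0.72
top [560.  260.8  74.2] 0.55
side [ 573.5 -321.7   13.9] 0.85
side [ 569.4 -240.7   14.4] 0.82
side [ 493.7 -277.5   11.5] 0.76
side [565.  257.   79.7] 0.69
```

>>> jog_arm:
  steps:
    - [0.064, [0.002, -0.05, 0], 0]
    - [0.064, [0.002, -0.05, 0], 0]
    - [0.064, [0.002, -0.05, -0.02], 0]
    - [0.064, [0.0016, -0.048, -0.03], 0]
    - [0.064, [0, 0, -0.04], 0]
    - [0.064, [0, 0, 0], 0]
    - [0.064, [0, 0, 0], 0]

```text
clock: 11.3
ee_pos: [577.5, -317.6, 96.6]
tcp_rot: [2.718, 1.575, 0.002]
ft_force: [0.9, -0.1, 0.8]
opening: 64.0
grasp_force: 0.0
```

>>> jog_arm:
  steps:
    - [0.064, [-0.001, -0.002, -0.04], 0]
    - [0.064, [0, 0, -0.031], 0]
    - [0.064, [0, 0, 0], 0]
    - [0.064, [0, 0, 0], 0]
    - [0.064, [0, 0, 0], 0]

```text
clock: 11.92
ee_pos: [576.3, -321.8, 26.4]
tcp_rot: [2.718, 1.571, 0.003]
ft_force: [-0.1, 1.1, -0.4]
opening: 63.8
grasp_force: 0.0
```

>>> jog_arm:
  steps:
    - [0.03, [0, 0, -0.002], 0]
    - [0.03, [0, 0, 0], 0]
    - [0.03, [0, 0, 0], 0]
    - [0.03, [0, 0, 0], 0]
    - [0.03, [0, 0, 0.06], 0]
    - [0.03, [0, 0, 0.06], 0]
    - [0.03, [-0.006, 0.05, 0], 0]
    - [0.03, [-0.007, 0.056, 0], -4.4]
    - [0.03, [-0.008, 0.056, 0], -4.4]
    - [0.03, [-0.008, 0.056, 0], -4.4]

```text
clock: 13.18
ee_pos: [545.5, -101.7, 142.5]
tcp_rot: [-2.884, -1.245, -0.001]
ft_force: [1.7, 0.6, -3.5]
opening: 46.2
grasp_force: 63.6
```

>>> jog_arm:
  steps:
    - [0.03, [-0.008, 0.056, 0], -4.4]
    - [0.03, [-0.008, 0.056, 0], -4.4]
    - [0.03, [-0.008, 0.056, 0], -4.4]
    - [0.03, [-0.008, 0.056, 0], -4.4]
    - [0.03, [-0.008, 0.056, 0], -4.4]
    - [0.03, [-0.008, 0.056, 0], 0]
    - [0.03, [-0.008, 0.056, 0], 0]
    - [0.03, [-0.008, 0.056, 0], 0]
    - [0.03, [0, 0, 0], 0]
    - [0.03, [0, 0, 0], 0]

```text
clock: 14.42
ee_pos: [481.8, 344.1, 142.1]
tcp_rot: [3.067, 0.677, -0.001]
ft_force: [-0.9, -0.2, -2.7]
opening: 46.5
grasp_force: 63.3
```

>>> jog_arm:
  steps:
    - [0.03, [0.001, 0, -0.025], 0]
    - [0.03, [0, 0, -0.022], 0]
    - [0.03, [0, 0, 0], 0]
    - [0.03, [0, 0, 0], 0]
    - [0.03, [0, 0, 0], 0]

```text
clock: 15.05
ee_pos: [483.7, 344.5, 96.4]
tcp_rot: [-3.068, -0.675, -0.002]
ft_force: [-0.5, -0.5, -2.3]
opening: 46.4
grasp_force: 63.3
```

>>> jog_arm:
  steps:
    - [0.03, [-0.0005, 0, -0.004], 0]
    - [0.03, [0, 0, -0.004], 0]
    - [0.03, [0, 0, -0.003], 0]
    - [0.03, [0, 0, 0], 0]
    - [0.03, [0, 0, 0], 0]

```text
clock: 15.68
ee_pos: [482.1, 344.5, 86.7]
tcp_rot: [-3.067, -0.676, -0.001]
ft_force: [-10.4, -7.2, 28.1]
opening: 46.4
grasp_force: 67.5
```

>>> jog_arm:
  steps:
    - [0.03, [0, 0, 0.003], 0]
    - [0.03, [-0.0015, -0.001, 0], 0]
    - [0.03, [0, 0, 0], 0]
    - [0.03, [0, 0, -0.003], 0]
    - [0.03, [0, 0, 0], 0]
    - [0.03, [0, 0, 0], 0]

```text
clock: 16.42
ee_pos: [481.2, 343.6, 84.8]
tcp_rot: [-3.068, -0.676, -0.0]
ft_force: [-1.4, -2.3, 9.3]
opening: 46.7
grasp_force: 65.9
```

>>> jog_arm:
  steps:
    - [0.064, [0, 0, 0], 0]
    - [0.064, [0, 0, 0], 0]
    - [0.064, [0, 0, 0.06], 0]
    - [0.064, [0, -0.02, 0.04], 0]
    - [0.064, [0.001, -0.06, 0], 0]
    - [0.064, [0.001, -0.06, 0], 0]
    - [0.064, [0.001, -0.06, 0], 0]
    - [0.064, [0.001, -0.06, 0], 0]
    - [0.064, [0.001, -0.06, 0], 0]
    - [0.064, [0.001, -0.06, 0], 0]

```text
clock: 17.68
ee_pos: [486.9, -38.3, 184.3]
tcp_rot: [3.068, 0.676, 0.001]
ft_force: [0.9, 0.1, -0.7]
opening: 64.2
grasp_force: 0.0
```

```bash
python3 jj.py
```

```text
[486.9 -38.3 184.3] 64.18183961312938 [ 0.91364897  0.12878715 -0.65157227]
top [486.5 341.   76.7] 0.69
top [ 571.4 -235.7   17.9] 0.69
top [ 498.2 -278.8   16.5] 0.64
top [565.4 261.6  77.3] 0.51
side [ 572.2 -240.4   15.1] 0.78
side [ 494.9 -279.2   14.5] 0.73
side [483.4 343.3  76.8] 0.53
```

>>> jog_arm:
  steps:
    - [0.064, [0.002, -0.06, 0], 0]
    - [0.064, [0.002, -0.06, 0], 0]
    - [0.064, [0.002, -0.06, -0.02], 0]
    - [0.064, [0.0023, -0.062, -0.03], 0]
    - [0.064, [0, 0, -0.04], 0]
    - [0.064, [0, 0, 0], 0]
    - [0.064, [0, 0, 0], 0]
    - [0.064, [0, 0, 0], 0]

```text
clock: 18.88
ee_pos: [496.4, -271.1, 99.0]
tcp_rot: [3.066, 0.679, 0.004]
ft_force: [1.2, -0.7, -0.2]
opening: 64.3
grasp_force: 0.0
```

>>> jog_arm:
  steps:
    - [0.064, [0, 0, -0.02], 0]
    - [0.064, [0, 0, 0], 0]
    - [0.064, [0, 0, 0], 0]

```text
clock: 19.25
ee_pos: [495.6, -271.9, 78.4]
tcp_rot: [3.067, 0.677, 0.002]
ft_force: [0.6, -0.6, -0.1]
opening: 64.1
grasp_force: 0.0
```

>>> jog_arm:
  steps:
    - [0.064, [0, -0.0063, -0.03], 0]
    - [0.064, [0, 0, -0.023], 0]
    - [0.064, [0, 0, 0], 0]
    - [0.064, [0, 0, 0], 0]
    - [0.064, [0, 0, 0], 0]

```text
clock: 19.88
ee_pos: [495.8, -278.5, 25.6]
tcp_rot: [3.067, 0.676, 0.002]
ft_force: [0.5, 0.3, -1.1]
opening: 63.9
grasp_force: 0.0
```

>>> jog_arm:
  steps:
    - [0.03, [0, 0, -0.001], 0]
    - [0.03, [0, 0, 0], 0]
    - [0.03, [0, 0, 0], 0]
    - [0.03, [0, 0, 0], 0]
    - [0.03, [0, 0, 0.06], 0]
    - [0.03, [0, 0, 0.06], 0]
    - [0.03, [0, 0.05, 0], 0]
    - [0.03, [0, 0.055, 0], -4.5]
    - [0.03, [0, 0.055, 0], -4.5]
    - [0.03, [0, 0.055, 0], -4.5]

```text
clock: 21.12
ee_pos: [494.8, -61.5, 143.6]
tcp_rot: [-3.126, -0.306, -0.001]
ft_force: [2.0, -0.3, -2.1]
opening: 46.5
grasp_force: 63.3
```

>>> jog_arm:
  steps:
    - [0.03, [0, 0.055, 0], -4.5]
    - [0.03, [0, 0.055, 0], -4.5]
    - [0.03, [0, 0.055, 0], -4.5]
    - [0.03, [0, 0.055, 0], -4.5]
    - [0.03, [0, 0.05, 0], -4.5]
    - [0.03, [0, 0.02, 0], 0]
    - [0.03, [0, 0, -0.02], 0]
    - [0.03, [0, 0, -0.025], 0]
    - [0.03, [0, 0, 0], 0]
    - [0.03, [0, 0, 0], 0]

```text
clock: 22.38
ee_pos: [495.5, 226.3, 99.1]
tcp_rot: [-3.126, 0.306, -0.001]
ft_force: [-0.5, 0.1, -2.3]
opening: 46.4
grasp_force: 63.1
```

>>> jog_arm:
  steps:
    - [0.03, [0.0003, 0.0003, -0.004], 0]
    - [0.03, [0, 0, -0.004], 0]
    - [0.03, [0, 0, -0.004], 0]
    - [0.03, [0, 0, 0], 0]
    - [0.03, [0, 0, 0], 0]

```text
clock: 23.0
ee_pos: [495.4, 227.1, 86.3]
tcp_rot: [3.127, -0.305, -0.0]
ft_force: [0.6, 0.5, -2.3]
opening: 46.0
grasp_force: 63.1
```

>>> jog_arm:
  steps:
    - [0.03, [0, 0, -0.0015], 0]
    - [0.03, [0, 0, 0], 0]
    - [0.03, [0, 0, 0], 0]

```text
clock: 23.38
ee_pos: [495.6, 227.2, 85.6]
tcp_rot: [-3.126, 0.305, -0.001]
ft_force: [-1.7, -0.9, 8.6]
opening: 46.6
grasp_force: 64.3
```

>>> jog_arm:
  steps:
    - [0.064, [0, 0, 0], 0]
    - [0.064, [0, 0, 0], 0]
    - [0.064, [0, 0, 0.06], 0]
    - [0.064, [0, -0.02, 0.04], 0]
    - [0.064, [0.005, -0.05, 0], 7.15]
    - [0.064, [0.005, -0.05, 0], 7.15]
    - [0.064, [0.01, -0.05, 0], 7.15]
    - [0.064, [0.01, -0.05, 0], 7.15]
    - [0.064, [0.01, -0.05, 0], 7.15]
    - [0.064, [0.01, -0.05, 0], 7.15]

```text
clock: 24.62
ee_pos: [545.6, -94.6, 184.8]
tcp_rot: [-3.02, -0.866, -0.0]
ft_force: [0.9, 0.9, -0.7]
opening: 63.9
grasp_force: 0.0
```

>>> jog_arm:
  steps:
    - [0.064, [0.01, -0.05, 0], 7.15]
    - [0.064, [0.01, -0.05, 0], 7.15]
    - [0.064, [0.0055, -0.045, 0], 7.15]
    - [0.064, [0, 0, -0.05], 7.15]
    - [0.064, [0, 0, -0.05], 0]
    - [0.064, [0, 0, 0], 0]
    - [0.064, [0, 0, 0], 0]
    - [0.064, [0, 0, 0], 0]

```text
clock: 25.62
ee_pos: [572.2, -238.3, 87.1]
tcp_rot: [2.713, 1.578, 0.003]
ft_force: [-0.2, 0.2, 0.4]
opening: 64.0
grasp_force: 0.0
```

```bash
python3 jj.py
```

```text
[ 572.2 -238.3   87.1] 64.03733136563038 [-0.22571449  0.23410189  0.40668193]
top [486.5 342.6  78.4] 0.71
top [564.8 260.   75.9] 0.57
top [500.8 223.   75.1] 0.56
side [ 571.4 -239.2   12.8] 0.7
side [487.4 345.4  77.2] 0.61
side [496.4 224.6  74.8] 0.51
side [560.7 259.4  81.8] 0.44
side [495.4 230.9  73.8] 0.17
```

>>> jog_arm:
  steps:
    - [0.064, [-0.001, 0, -0.03], 0]
    - [0.064, [0, 0, -0.033], 0]
    - [0.064, [0, 0, 0], 0]
    - [0.064, [0, 0, 0], 0]
    - [0.064, [0, 0, 0], 0]

```text
clock: 26.45
ee_pos: [570.8, -238.3, 23.4]
tcp_rot: [2.714, 1.578, 0.002]
ft_force: [0.6, 0.1, 0.6]
opening: 64.1
grasp_force: 0.0
```

>>> jog_arm:
  steps:
    - [0.03, [0, 0, 0.001], 0]
    - [0.03, [0, 0, 0], 0]
    - [0.03, [0, 0, 0], 0]
    - [0.03, [0, 0, 0], 0]
    - [0.03, [0, 0, 0.06], 0]
    - [0.03, [0, 0, 0.06], 0]
    - [0.03, [-0.013, 0.05, 0], 4.5]
    - [0.03, [-0.013, 0.055, 0], 4.5]
    - [0.03, [-0.013, 0.055, 0], 4.5]
    - [0.03, [-0.013, 0.055, 0], 4.5]

```text
clock: 27.7
ee_pos: [517.3, -21.3, 143.4]
tcp_rot: [2.433, 1.987, 0.001]
ft_force: [0.8, 0.2, -1.3]
opening: 46.5
grasp_force: 62.9
```

>>> jog_arm:
  steps:
    - [0.03, [-0.013, 0.055, 0], 4.5]
    - [0.03, [-0.013, 0.055, 0], 4.5]
    - [0.03, [-0.013, 0.055, 0], 4.5]
    - [0.03, [-0.013, 0.055, 0], 4.5]
    - [0.03, [-0.013, 0.055, 0], 0]
    - [0.03, [-0.007, 0.029, 0], 0]
    - [0.03, [0, 0, -0.02], 0]
    - [0.03, [0, 0, -0.025], 0]
    - [0.03, [0, 0, 0], 0]
    - [0.03, [0, 0, 0], 0]

```text
clock: 28.95
ee_pos: [446.2, 281.1, 98.7]
tcp_rot: [2.095, 2.341, 0.001]
ft_force: [0.2, -0.3, -2.1]
opening: 46.4
grasp_force: 62.8
```

>>> jog_arm:
  steps:
    - [0.03, [0.0003, -0.0003, -0.004], 0]
    - [0.03, [0, 0, -0.004], 0]
    - [0.03, [0, 0, -0.005], 0]
    - [0.03, [0, 0, 0], 0]
    - [0.03, [0, 0, 0], 0]

```text
clock: 29.58
ee_pos: [447.2, 279.6, 86.3]
tcp_rot: [2.095, 2.338, 0.001]
ft_force: [-1.3, -8.2, 19.3]
opening: 46.2
grasp_force: 67.4
```

>>> jog_arm:
  steps:
    - [0.03, [0, 0, 0.003], 0]
    - [0.03, [-0.0003, -0.0015, 0], 0]
    - [0.03, [0, 0, 0], 0]
    - [0.03, [0, 0, -0.003], 0]
    - [0.03, [0, 0, 0], 0]
    - [0.03, [0, 0, 0], 0]

```text
clock: 30.32
ee_pos: [446.3, 279.0, 86.0]
tcp_rot: [2.095, 2.34, 0.001]
ft_force: [-3.0, -5.6, 20.1]
opening: 46.4
grasp_force: 67.4
```

>>> jog_arm:
  steps:
    - [0.064, [0, 0, 0], 0]
    - [0.064, [0, 0, 0], 0]
    - [0.064, [0, 0, 0.06], 0]
    - [0.064, [0, -0.02, 0.04], 0]
    - [0.064, [0, -0.06, 0.04], 0]
    - [0.064, [0.02, -0.06, 0], 0]
    - [0.064, [0.03, -0.06, 0], 0]
    - [0.064, [0.03, -0.05, 0], 0]
    - [0.064, [0, 0, 0], 0]

```text
clock: 31.45
ee_pos: [525.2, 37.1, 218.9]
tcp_rot: [2.103, 2.332, -0.002]
ft_force: [0.1, 0.5, 0.2]
opening: 64.2
grasp_force: 0.0
```

```bash
python3 jj.py; python3 - <<'E'
from h import *
a=camera("top");b=camera("side")
A=cv2.resize(a["img"][130:260,190:300],None,fx=4,fy=4,interpolation=cv2.INTER_CUBIC);B=cv2.resize(b["img"][140:220,250:360],None,fx=3.5,fy=3.5,interpolation=cv2.INTER_CUBIC)
o=np.zeros((520,830,3),np.uint8);o[:A.shape[0],:A.shape[1]]=A;o[:B.shape[0],440:440+B.shape[1]]=B
cv2.imwrite("pics/j4.png",o[:,:800,::-1])
for n in("top","side"):
  for t in("pivot","screw_axis","t_bar"):
    for r in place_of(n,t)[:2]: print(n,t,np.round(r["centre"],1),round(r["confidence"],2))
E
```

```text
[525.2  37.1 218.9] 64.24233890095417 [0.06479015 0.49376523 0.1860923 ]
top [488.4 341.2  77.2] 0.64
top [501.5 223.8  75.6] 0.62
top [563.2 259.6  75.6] 0.61
top [446.2 282.9  76.3] 0.45
side [484.2 343.5  73.8] 0.61
side [440.9 281.4  76. ] 0.61
side [564.5 255.   79.6] 0.56
side [496.2 220.3  76.6] 0.56
top pivot [635.3 306.1 158.3] 0.89
top pivot [499.4 223.4  77.5] 0.28
top screw_axis [686.9 187.1 155.3] 0.59
top screw_axis [564.2 260.2  74.6] 0.58
top t_bar [693.  188.2 187.8] 0.43
top t_bar [551.6 332.6  76.3] 0.33
side pivot [639.  307.3 153.4] 0.74
side screw_axis [685.  185.2 153.4] 0.72
side screw_axis [688.3 184.5 123.7] 0.53
side t_bar [689.5 189.4 191.9] 0.47
```

View pics/j4.png

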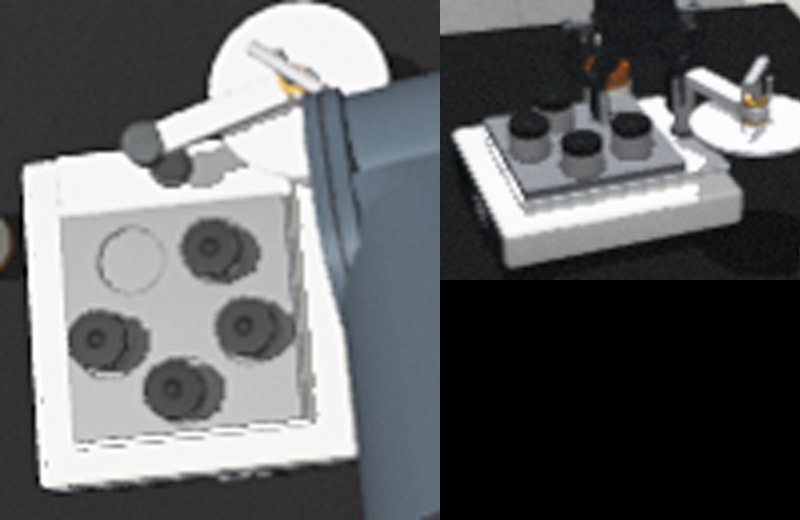

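All four jars stand in nests, composite at (210,250), (245,325), (100,340) and (175,390). The nest by the post on the bottle side is empty. Now I work out the swing path.

```bash
cat > arc.py <<'E'
import numpy as np
pv=np.array([636,304.5])
def P(f,d,r=75):
    f=np.radians(f);return pv+r*np.array([np.cos(f),np.sin(f)])+d*np.array([-np.sin(f),np.cos(f)])
if __name__=="__main__":
    print("start",P(-66.2,44))
    a=[P(-66.2,44),P(-66.2,30)]+[P(-66.2-5.3*k,24) for k in range(0,21)]
    print(np.round(a,1)); print(np.round(np.diff(a,axis=0)/1000,4).tolist())
E
python3 arc.py
```

```text
start [706.52412261 253.63401795]
[[706.5 253.6]
 [693.7 248. ]
 [688.2 245.6]
 [682.6 241. ]
 [676.5 237. ]
 [670.1 233.5]
 [663.4 230.7]
 [656.4 228.5]
 [649.3 226.9]
 [642.1 226. ]
 [634.8 225.8]
 [627.6 226.2]
 [620.4 227.3]
 [613.3 229.1]
 [606.4 231.5]
 [599.8 234.6]
 [593.5 238.2]
 [587.6 242.4]
 [582.  247.1]
 [577.  252.4]
 [572.4 258.1]
 [568.4 264.1]
 [565.  270.5]]
[[-0.0128, -0.0056], [-0.0055, -0.0024], [-0.0057, -0.0046], [-0.0061, -0.004], [-0.0064, -0.0035], [-0.0067, -0.0028], [-0.0069, -0.0022], [-0.0071, -0.0016], [-0.0072, -0.0009], [-0.0073, -0.0002], [-0.0073, 0.0004], [-0.0072, 0.0011], [-0.0071, 0.0018], [-0.0069, 0.0024], [-0.0066, 0.003], [-0.0063, 0.0036], [-0.0059, 0.0042], [-0.0055, 0.0047], [-0.0051, 0.0052], [-0.0046, 0.0057], [-0.004, 0.0061], [-0.0034, 0.0064]]
```

>>> jog_arm:
  steps:
    - [0.0, [0, 0, 0.01], 9.8]
    - [0.0, [0.02, 0.015, 0], 9.8]
    - [0.0, [0.02, 0.025, 0], 9.8]
    - [0.0, [0.02, 0.025, 0], 9.8]
    - [0.0, [0.02, 0.03, 0], 9.8]
    - [0.0, [0.02, 0.03, 0], 9.8]
    - [0.0, [0.02, 0.03, 0], 9.8]
    - [0.0, [0.02, 0.03, 0], 9.8]
    - [0.0, [0.02, 0.02, 0], 9.8]
    - [0.0, [0.021, 0.011, 0], 9.8]

```text
clock: 33.3
ee_pos: [704.7, 259.8, 229.2]
tcp_rot: [0.403, -3.115, -0.001]
ft_force: [0.4, -0.4, -0.6]
opening: 0.1
grasp_force: 0.0
```

>>> jog_arm:
  steps:
    - [0.0, [0, 0, 0], 9.8]
    - [0.0, [0, 0, 0], 0]
    - [0.0, [0, 0, 0], 0]
    - [0.0, [0, 0, 0], 0]

```text
clock: 33.8
ee_pos: [704.5, 257.9, 229.8]
tcp_rot: [-0.654, 3.073, -0.0]
ft_force: [0.0, 0.6, 0.3]
opening: -0.1
grasp_force: 0.0
```

>>> jog_arm:
  steps:
    - [0.0, [0.002, -0.0045, -0.03], 0]
    - [0.0, [0, 0, -0.03], 0]
    - [0.0, [0, 0, -0.026], 0]
    - [0.0, [0, 0, 0], 0]
    - [0.0, [0, 0, 0], 0]

```text
clock: 34.42
ee_pos: [707.0, 253.9, 144.9]
tcp_rot: [-0.656, 3.071, 0.0]
ft_force: [0.5, 0.1, 0.5]
opening: -0.1
grasp_force: 0.0
```

>>> jog_arm:
  steps:
    - [0.0, [-0.0128, -0.0056, 0], 0]
    - [0.0, [-0.0055, -0.0024, 0], 0]
    - [0.0, [-0.0057, -0.0046, 0], -5.3]
    - [0.0, [-0.0061, -0.004, 0], -5.3]
    - [0.0, [-0.0064, -0.0035, 0], -5.3]
    - [0.0, [-0.0067, -0.0028, 0], -5.3]
    - [0.0, [-0.0069, -0.0022, 0], -5.3]

```text
clock: 35.3
ee_pos: [657.6, 229.1, 145.3]
tcp_rot: [0.07, 3.137, 0.002]
ft_force: [3.8, 1.6, 2.9]
opening: -0.2
grasp_force: 0.0
```

Contact, 4 N as expected. I continue the arc.

>>> jog_arm:
  steps:
    - [0.0, [-0.0071, -0.0016, 0], -5.3]
    - [0.0, [-0.0072, -0.0009, 0], -5.3]
    - [0.0, [-0.0073, -0.0002, 0], -5.3]
    - [0.0, [-0.0073, 0.0004, 0], -5.3]
    - [0.0, [-0.0072, 0.0011, 0], -5.3]
    - [0.0, [-0.0071, 0.0018, 0], -5.3]
    - [0.0, [-0.0069, 0.0024, 0], -5.3]
    - [0.0, [-0.0066, 0.003, 0], -5.3]
    - [0.0, [-0.0063, 0.0036, 0], -5.3]

```text
clock: 36.42
ee_pos: [594.9, 238.3, 145.2]
tcp_rot: [1.333, 2.842, 0.004]
ft_force: [3.1, -0.5, 3.3]
opening: -0.0
grasp_force: 0.0
```

>>> jog_arm:
  steps:
    - [0.0, [-0.0059, 0.0042, 0], -5.3]
    - [0.0, [-0.0055, 0.0047, 0], -5.3]
    - [0.0, [-0.0051, 0.0052, 0], -5.3]
    - [0.0, [-0.0046, 0.0057, 0], -5.3]
    - [0.0, [0, 0, 0], 0]
    - [0.0, [0, 0, 0], 0]

```text
clock: 37.17
ee_pos: [572.4, 257.9, 143.8]
tcp_rot: [-1.827, -2.556, -0.0]
ft_force: [0.6, 0.2, -0.2]
opening: 0.0
grasp_force: 0.0
```

```bash
python3 - <<'E'
from h import *
a=camera("top");b=camera("side")
A=cv2.resize(a["img"][130:260,190:290],None,fx=4,fy=4,interpolation=cv2.INTER_CUBIC);B=cv2.resize(b["img"][130:220,255:360],None,fx=3.8,fy=3.8,interpolation=cv2.INTER_CUBIC)
o=np.zeros((520,800,3),np.uint8);o[:A.shape[0],:A.shape[1]]=A;o[:B.shape[0],400:400+B.shape[1]]=B
cv2.imwrite("pics/j5.png",o[:,:,::-1])
print(get_state()["ee_pos"])
for n in("top","side"):
  for t in("pivot","screw_axis","t_bar"):
    for r in place_of(n,t)[:2]: print(n,t,np.round(r["centre"],1),round(r["confidence"],2))
E
```

```text
[572.39833126 257.61950928 143.54120796]
top pivot [ 431.9 -280.    70.6] 0.69
top screw_axis [562.2 258.8  74.4] 0.49
side pivot [443.8 279.4  77.1] 0.22
side screw_axis [505.6 280.4 154.2] 0.57
side t_bar [444.  280.5  75.8] 0.54
side t_bar [510.2 286.5 193.8] 0.44
```

View pics/j5.png

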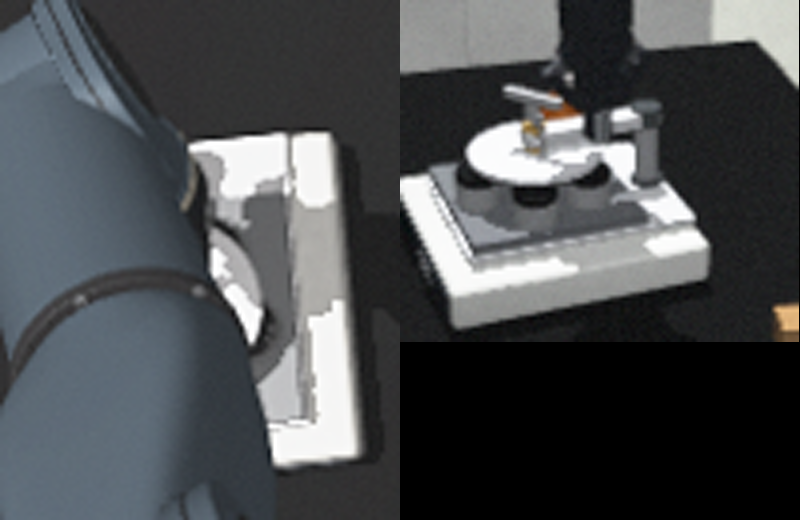

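The plate now hangs over the jars and the arm is almost at its stop. I push the last bit and watch the force.

>>> jog_arm:
  steps:
    - [0.0, [-0.004, 0.0061, 0], -5.3]
    - [0.0, [-0.0032, 0.006, 0], -4]
    - [0.0, [0, 0, 0], 0]
    - [0.0, [0, 0, 0], 0]

```text
clock: 38.08
ee_pos: [572.5, 264.5, 146.3]
tcp_rot: [2.031, 2.382, 0.008]
ft_force: [17.6, -16.3, 13.3]
opening: -0.1
grasp_force: 0.0
```

>>> jog_arm:
  steps:
    - [0.0, [0.006, -0.012, 0], 0]
    - [0.0, [0.008, -0.008, 0], 0]
    - [0.0, [0, 0, 0], 0]
    - [0.0, [0, 0, 0], 0]

```text
clock: 38.58
ee_pos: [578.6, 250.6, 143.1]
tcp_rot: [-2.029, -2.397, 0.001]
ft_force: [-0.6, 0.7, -0.7]
opening: 0.1
grasp_force: 0.0
```

```bash
python3 - <<'E'
from h import *
b=camera("side");save(b,"pics/j6.png",(265,135,350,200),9)
s=get_state();print(s["ee_pos"],s["ft_force"])
E
```

```text
[578.6162633  250.74436583 143.17764996] [ 0.28722841  0.25269343 -0.66198269]
```

View pics/j6.png

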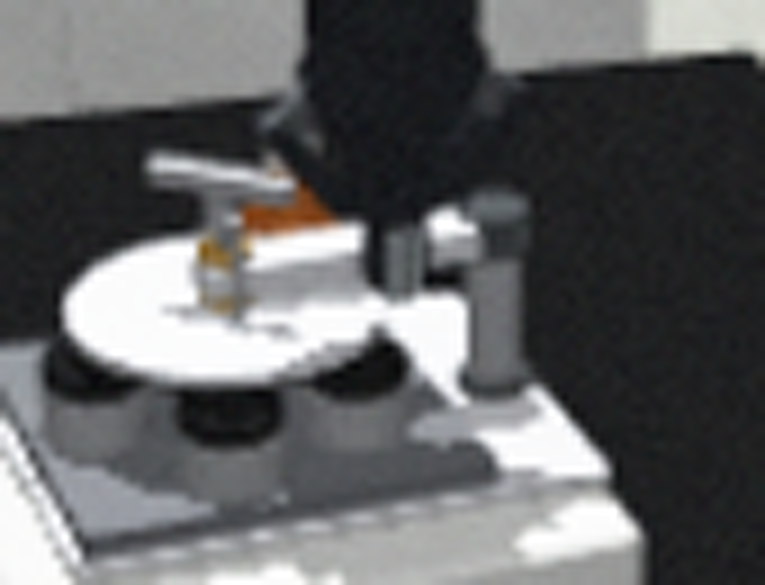

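>>> jog_arm:
  steps:
    - [0.0, [0.0106, -0.0128, 0.01], 0]
    - [0.0, [0, 0, 0], 9.8]
    - [0.0, [0, 0, 0], 9.8]
    - [0.0, [0, 0, 0], 9.8]
    - [0.0, [0, 0, 0], 9.8]
    - [0.0, [0, 0, 0], 9.8]
    - [0.0, [0, 0, 0], 9.8]
    - [0.0, [0, 0, 0], 9.8]
    - [0.0, [0, 0, 0], 9.8]
    - [0.0, [0, 0, -0.01], 9.8]

```text
clock: 39.88
ee_pos: [591.3, 236.4, 144.8]
tcp_rot: [-0.216, 3.132, -0.0]
ft_force: [-0.0, 0.6, -0.7]
opening: 0.1
grasp_force: 0.0
```

>>> jog_arm:
  steps:
    - [0.0, [-0.001, 0.008, 0], 0]
    - [0.0, [-0.001, 0.008, 0], 0]
    - [0.0, [-0.001, 0.008, 0], 0]
    - [0.0, [0, 0.004, 0], 0]
    - [0.0, [0, 0.002, 0], 0]
    - [0.0, [0, 0, 0], 0]
    - [0.0, [0, 0, 0], 0]

```text
clock: 40.75
ee_pos: [586.9, 266.8, 143.4]
tcp_rot: [0.209, -3.135, 0.0]
ft_force: [-0.2, 0.2, 0.2]
opening: 0.0
grasp_force: 0.0
```

>>> jog_arm:
  steps:
    - [0.0, [0, 0.002, 0], 0]
    - [0.0, [0, 0.002, 0], 0]
    - [0.0, [0, 0.002, 0], 0]
    - [0.0, [0, 0, 0], 0]
    - [0.0, [0, 0, 0], 0]

```text
clock: 41.38
ee_pos: [586.9, 271.4, 143.4]
tcp_rot: [0.208, -3.134, 0.004]
ft_force: [-0.9, -5.4, 2.7]
opening: -0.2
grasp_force: 2.8
```

>>> jog_arm:
  steps:
    - [0.0, [0, 0.002, 0], 0]
    - [0.0, [0, 0.002, 0], 0]
    - [0.0, [0, 0, 0], 0]
    - [0.0, [0, 0, 0], 0]

```text
clock: 41.88
ee_pos: [586.9, 271.7, 143.3]
tcp_rot: [0.204, -3.133, 0.012]
ft_force: [-3.3, -15.8, 8.6]
opening: -0.1
grasp_force: 7.6
```

Firm stop: 16 N with no movement. I back off and look at the T-bar.

>>> jog_arm:
  steps:
    - [0.0, [0.001, -0.02, 0], 0]
    - [0.0, [0, -0.03, 0], 0]
    - [0.0, [0, -0.03, 0.05], 0]
    - [0.05, [0, -0.06, 0.05], 0]
    - [0.05, [0, -0.06, 0], 0]
    - [0.05, [0, -0.06, 0], 0]
    - [0.05, [0, 0, 0], 0]
    - [0.05, [0, 0, 0], 0]

```text
clock: 42.88
ee_pos: [587.8, 29.4, 233.6]
tcp_rot: [-0.209, 3.134, 0.002]
ft_force: [0.0, 0.1, 0.1]
opening: 50.2
grasp_force: 0.0
```

```bash
python3 jj.py; python3 - <<'E'
from h import *
a=camera("top");b=camera("side")
A=cv2.resize(a["img"][150:235,200:275],None,fx=6,fy=6,interpolation=cv2.INTER_CUBIC);B=cv2.resize(b["img"][140:190,265:325],None,fx=5.8,fy=5.8,interpolation=cv2.INTER_CUBIC)
o=np.zeros((510,800,3),np.uint8);o[:A.shape[0],:A.shape[1]]=A;o[:B.shape[0],450:450+B.shape[1]]=B[:,:350]
cv2.imwrite("pics/j7.png",o[:,:,::-1])
for n in("top","side"):
  for t in("pivot","screw_axis","t_bar","press_plate"):
    for r in place_of(n,t)[:2]: print(n,t,np.round(r["centre"],1),round(r["confidence"],2))
E
```

```text
[587.8  29.4 233.6] 50.24595970987439 [0.02586786 0.14823216 0.13553126]
top [568.4 260.4  73.7] 0.63
top [498.8 222.5  76.8] 0.6
top [490.2 342.3  76.8] 0.59
top [447.7 279.3  78.8] 0.59
side [443.  275.6  75.4] 0.69
side [560.8 256.9  80.5] 0.63
side [495.8 223.2  73.2] 0.54
side [508.5 287.2 193. ] 0.34
side [485.7 340.   72.5] 0.28
top pivot [636.5 304.8 158.6] 0.82
top pivot [489.  344.2  77.3] 0.29
top screw_axis [512.8 288.5 153.5] 0.93
top t_bar [508.9 290.  187.7] 0.7
top press_plate [508.4 283.4 125.2] 0.85
top press_plate [513.7 287.2 154.3] 0.73
side pivot [638.2 309.1 152.5] 0.85
side pivot [509.1 289.8 191.8] 0.38
side screw_axis [506.7 287.8 154. ] 0.97
side t_bar [509.9 290.3 191.6] 0.48
side press_plate [506.9 286.1 124.7] 0.7
```

View pics/j7.png

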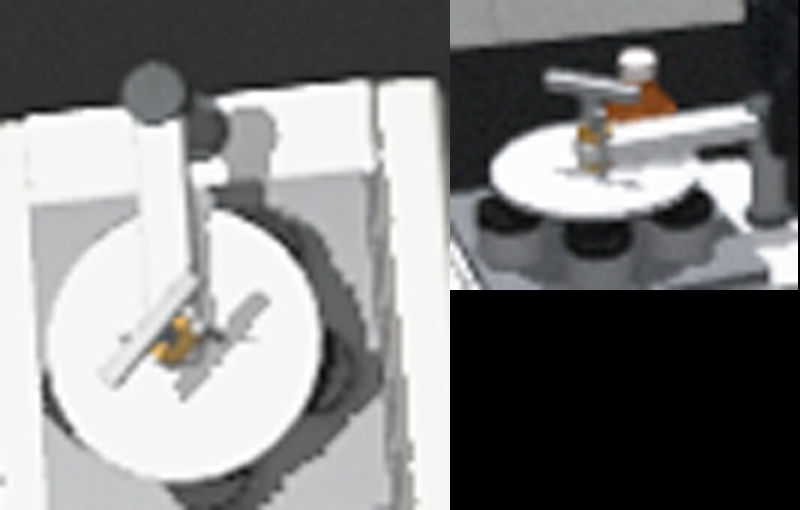

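```bash
python3 - <<'E'
from h import *
c=camera("top")
p=at_z(c,200+108/6,150+378/6,192);q=at_z(c,200+195/6,150+283/6,192)
print(p,q,(p+q)/2,np.linalg.norm(q-p),np.degrees(np.arctan2(q[1]-p[1],q[0]-p[0])))
E
```

```text
[485.06313704 307.80336506 192.        ] [533.07676979 266.3586158  192.        ] [509.06995342 287.08099043 192.        ] 63.426935685138645 -40.80033726916749
```

>>> jog_arm:
  steps:
    - [0.045, [-0.01, 0.033, 0], -6.1]
    - [0.045, [-0.01, 0.033, 0], -6.1]
    - [0.045, [-0.01, 0.033, 0], -6.1]
    - [0.045, [-0.01, 0.033, 0], -6.1]
    - [0.045, [-0.01, 0.033, 0], -6.1]
    - [0.045, [-0.01, 0.033, 0], -6.1]
    - [0.045, [-0.01, 0.033, 0], -6.1]
    - [0.045, [-0.0088, 0.028, 0], -6.1]
    - [0.045, [0, 0, 0], 0]
    - [0.045, [0, 0, 0], 0]

```text
clock: 44.88
ee_pos: [509.2, 287.5, 233.4]
tcp_rot: [1.103, 2.941, -0.001]
ft_force: [0.7, -1.3, -0.7]
opening: 45.0
grasp_force: 0.0
```

>>> jog_arm:
  steps:
    - [0.045, [0, 0.0008, -0.03], 0]
    - [0.045, [0, 0, -0.029], 0]
    - [0.045, [0, 0, 0], 0]
    - [0.045, [0, 0, 0], 0]
    - [0.0, [0, 0, 0], 0]
    - [0.0, [0, 0, 0], 0]
    - [0.0, [0, 0, 0], 0]
    - [0.0, [0, 0, 0], 0]

```text
clock: 45.88
ee_pos: [509.1, 288.8, 175.5]
tcp_rot: [1.104, 2.94, 0.0]
ft_force: [-2.6, -3.2, 6.3]
opening: 10.3
grasp_force: 58.5
```

```bash
python3 - <<'E'
from h import *
s=get_state();print({k:np.round(s[k],2) for k in("ee_pos","ft_force","ft_torque","qpos","opening")})
E
```

```text
{'ee_pos': array([509.12, 288.77, 175.54]), 'ft_force': array([-2.59, -3.16,  6.31]), 'ft_torque': array([-0.4 ,  0.43, -0.01]), 'qpos': array([-0.36,  0.51, -0.36,  1.75,  0.22,  0.92,  0.04]), 'opening': np.float64(10.35)}
```

>>> jog_arm:
  steps:
    - [0.0, [0, 0, -0.0003], -10]
    - [0.0, [0, 0, -0.0004], -10]
    - [0.0, [0, 0, -0.0003], -10]
    - [0.0, [0, 0, -0.0004], -10]
    - [0.0, [0, 0, 0], 0]

```text
clock: 46.5
ee_pos: [509.2, 288.9, 174.1]
tcp_rot: [2.046, 2.383, 0.001]
ft_force: [-1.1, -2.8, 6.0]
opening: 10.8
grasp_force: 58.5
```

```bash
cat > st.py <<'E'
from h import *
s=get_state();t=s["tcp_rot"];a=np.degrees(np.arctan2(t[1],t[0]))*2-90
print({k:np.round(s[k],2).tolist() for k in("clock","ee_pos","ft_force","ft_torque","qpos","opening")},"closing",round(a%180,1))
E
python3 st.py
```

```text
{'clock': 46.5, 'ee_pos': [509.2, 288.87, 174.14], 'ft_force': [-1.06, -2.81, 5.96], 'ft_torque': [-0.44, 0.26, -0.13], 'qpos': [-0.49, 0.5, -0.16, 1.75, 0.1, 0.9, -0.54], 'opening': 10.81} closing 8.7
```

>>> jog_arm:
  steps:
    - [0.0, [0, 0, -0.0003], -10]
    - [0.0, [0, 0, -0.0004], -10]
    - [0.0, [0, 0, -0.0003], -10]
    - [0.0, [0, 0, -0.0004], -10]
    - [0.0, [0, 0, -0.0003], -10]
    - [0.0, [0, 0, -0.0004], -10]
    - [0.0, [0, 0, -0.0003], -10]
    - [0.0, [0, 0, -0.0004], -10]
    - [0.0, [0, 0, -0.0003], -10]
    - [0.0, [0, 0, 0], 0]

```text
clock: 47.75
ee_pos: [509.4, 288.7, 171.0]
tcp_rot: [-3.132, -0.239, -0.002]
ft_force: [-1.1, -3.1, 7.1]
opening: 10.8
grasp_force: 58.7
```

```bash
python3 st.py
```

```text
{'clock': 47.75, 'ee_pos': [509.38, 288.74, 170.97], 'ft_force': [-1.06, -3.06, 7.09], 'ft_torque': [-0.58, 0.16, -0.14], 'qpos': [-0.78, 0.52, 0.28, 1.77, -0.18, 0.88, -1.84], 'opening': 10.78} closing 98.7
```

>>> jog_arm:
  steps:
    - [0.0, [0, 0, -0.0004], -10]
    - [0.0, [0, 0, -0.0004], -10]
    - [0.0, [0, 0, -0.0004], -10]
    - [0.0, [0, 0, -0.0004], -10]
    - [0.0, [0, 0, 0], 0]

```text
clock: 48.38
ee_pos: [509.4, 288.6, 169.6]
tcp_rot: [-3.025, 0.847, -0.002]
ft_force: [-1.1, -3.3, 9.3]
opening: 10.4
grasp_force: 59.1
```

```bash
python3 st.py
```

```text
{'clock': 48.38, 'ee_pos': [509.4, 288.62, 169.58], 'ft_force': [-1.15, -3.32, 9.27], 'ft_torque': [-0.73, 0.39, -0.09], 'qpos': [-0.9, 0.55, 0.48, 1.78, -0.31, 0.89, -2.4], 'opening': 10.43} closing 58.7
```

>>> jog_arm:
  steps:
    - [0.045, [0, 0, 0], 0]
    - [0.045, [0, 0, 0], 0]
    - [0.045, [0, 0, 0.04], 0]
    - [0.045, [0, 0, 0], 10.6]
    - [0.045, [0, 0, 0], 10.6]
    - [0.045, [0, 0, 0], 10.6]
    - [0.045, [0, 0, 0], 10.6]
    - [0.045, [0, 0, 0], 10.6]
    - [0.045, [0, 0, 0], 10.6]
    - [0.045, [0, 0, 0], 10.6]

```text
clock: 49.62
ee_pos: [509.0, 289.1, 208.4]
tcp_rot: [-2.918, -1.162, -0.0]
ft_force: [-0.1, 0.3, 0.0]
opening: 45.1
grasp_force: 0.0
```

>>> jog_arm:
  steps:
    - [0.045, [0, 0, 0], 10.6]
    - [0.045, [0, 0, 0], 10.6]
    - [0.045, [0, 0, 0], 10.6]
    - [0.045, [0, 0, 0], 10.6]
    - [0.045, [0, 0, 0], 10.6]
    - [0.045, [0, 0, 0], 10.6]
    - [0.045, [0, 0, 0], 10.6]
    - [0.045, [0, 0, 0], 10.6]
    - [0.045, [0, 0, 0], 10.6]
    - [0.045, [0, 0, 0], 10.6]

```text
clock: 50.88
ee_pos: [509.0, 289.0, 208.4]
tcp_rot: [-0.829, -3.03, -0.0]
ft_force: [-0.6, 0.1, -0.0]
opening: 45.0
grasp_force: 0.0
```

```bash
python3 st.py
```

```text
{'clock': 50.88, 'ee_pos': [509.02, 288.99, 208.4], 'ft_force': [-0.61, 0.13, -0.02], 'ft_torque': [-0.01, -0.04, -0.0], 'qpos': [-0.36, 0.48, -0.36, 1.71, 0.19, 0.99, 0.25], 'opening': 45.04} closing 59.4
```

>>> jog_arm:
  steps:
    - [0.045, [0, 0, -0.04], 0]
    - [0.045, [0, 0, 0], 0]
    - [0.045, [0, 0, 0], 0]
    - [0.0, [0, 0, 0], 0]
    - [0.0, [0, 0, 0], 0]
    - [0.0, [0, 0, 0], 0]
    - [0.0, [0, 0, 0], 0]
    - [0.0, [0, 0, 0], 0]

```text
clock: 51.88
ee_pos: [509.1, 288.8, 169.6]
tcp_rot: [0.838, 3.027, 0.0]
ft_force: [-2.2, -2.6, 7.3]
opening: 10.7
grasp_force: 58.5
```

```bash
python3 st.py
```

```text
{'clock': 51.88, 'ee_pos': [509.1, 288.81, 169.58], 'ft_force': [-2.24, -2.62, 7.31], 'ft_torque': [-0.52, 0.46, 0.07], 'qpos': [-0.37, 0.52, -0.34, 1.76, 0.21, 0.91, 0.22], 'opening': 10.74} closing 59.0
```

>>> jog_arm:
  steps:
    - [0.0, [0, 0, -0.0004], -10]
    - [0.0, [0, 0, -0.0003], -10]
    - [0.0, [0, 0, -0.0004], -10]
    - [0.0, [0, 0, 0], 0]
    - [0.0, [0, 0, 0], 0]

```text
clock: 52.5
ee_pos: [509.3, 288.9, 169.1]
tcp_rot: [1.593, 2.706, 0.002]
ft_force: [-2.8, -3.4, 11.0]
opening: 10.9
grasp_force: 59.2
```

```bash
python3 st.py
```

```text
{'clock': 52.5, 'ee_pos': [509.29, 288.91, 169.06], 'ft_force': [-2.82, -3.36, 11.01], 'ft_torque': [-0.69, 0.61, 0.06], 'qpos': [-0.46, 0.51, -0.2, 1.76, 0.13, 0.89, -0.21], 'opening': 10.9} closing 29.0
```

```bash
sed -i 's/"opening")}/"opening","effort")}/' st.py; python3 st.py
```

```text
{'clock': 52.5, 'ee_pos': [509.29, 288.91, 169.06], 'ft_force': [-2.82, -3.36, 11.01], 'ft_torque': [-0.69, 0.61, 0.06], 'qpos': [-0.46, 0.51, -0.2, 1.76, 0.13, 0.89, -0.21], 'opening': 10.9, 'effort': [-0.83, -60.8, -1.69, -23.4, -0.12, -1.51, -0.09]} closing 29.0
```

>>> jog_arm:
  steps:
    - [0.0, [0, 0, -0.0007], -10]
    - [0.0, [0, 0, -0.0007], -10]
    - [0.0, [0, 0, 0], 0]
    - [0.0, [0, 0, 0], 0]

```text
clock: 53.0
ee_pos: [509.5, 289.0, 168.7]
tcp_rot: [2.038, 2.389, 0.004]
ft_force: [-5.5, -4.7, 21.9]
opening: 10.5
grasp_force: 60.6
```

```bash
python3 st.py
```

```text
{'clock': 53.0, 'ee_pos': [509.48, 289.03, 168.71], 'ft_force': [-5.52, -4.7, 21.94], 'ft_torque': [-1.02, 1.19, 0.15], 'qpos': [-0.53, 0.5, -0.1, 1.76, 0.07, 0.88, -0.5], 'opening': 10.54, 'effort': [-0.82, -55.14, -0.35, -22.23, -0.21, -2.57, -0.21]} closing 9.0
```

>>> jog_arm:
  steps:
    - [0.0, [0, 0, 0.0015], 0]
    - [0.0, [0, 0, 0], 0]
    - [0.0, [0, 0, 0], 0]

```text
clock: 53.38
ee_pos: [509.4, 289.0, 168.9]
tcp_rot: [2.039, 2.389, 0.002]
ft_force: [-1.7, -2.7, 11.4]
opening: 10.8
grasp_force: 60.1
```

```bash
python3 st.py
```

```text
{'clock': 53.38, 'ee_pos': [509.43, 288.96, 168.85], 'ft_force': [-1.65, -2.7, 11.35], 'ft_torque': [-0.6, 0.55, 0.16], 'qpos': [-0.53, 0.5, -0.1, 1.76, 0.07, 0.88, -0.5], 'opening': 10.79, 'effort': [-0.57, -60.79, -0.41, -23.07, -0.35, -1.27, -0.2]} closing 9.1
```

>>> jog_arm:
  steps:
    - [0.0, [0, 0, 0], -10]
    - [0.0, [0, 0, -0.0003], -10]
    - [0.0, [0, 0, 0], 0]
    - [0.0, [0, 0, 0], 0]

```text
clock: 53.88
ee_pos: [509.6, 289.1, 168.7]
tcp_rot: [2.422, 1.999, 0.003]
ft_force: [-1.5, -2.7, 12.4]
opening: 10.6
grasp_force: 60.2
```

```bash
python3 st.py
```

```text
{'clock': 53.88, 'ee_pos': [509.56, 289.05, 168.65], 'ft_force': [-1.52, -2.71, 12.36], 'ft_torque': [-0.71, 0.49, 0.29], 'qpos': [-0.59, 0.5, -0.01, 1.76, 0.0, 0.87, -0.79], 'opening': 10.59, 'effort': [-0.81, -60.27, 0.83, -22.75, -0.56, -1.21, -0.35]} closing 169.1
```

>>> jog_arm:
  steps:
    - [0.0, [0, 0, 0], -10]
    - [0.0, [0, 0, 0], 0]
    - [0.0, [0, 0, 0], 0]

```text
clock: 54.25
ee_pos: [509.6, 289.1, 168.6]
tcp_rot: [2.587, 1.781, 0.003]
ft_force: [-0.6, -3.3, 10.4]
opening: 10.5
grasp_force: 60.1
```

```bash
python3 st.py
```

```text
{'clock': 54.25, 'ee_pos': [509.61, 289.06, 168.55], 'ft_force': [-0.62, -3.32, 10.43], 'ft_torque': [-0.68, 0.39, 0.38], 'qpos': [-0.62, 0.5, 0.04, 1.77, -0.03, 0.87, -0.93], 'opening': 10.55, 'effort': [-0.75, -60.67, 1.49, -22.7, -0.67, -1.03, -0.42]} closing 159.1
```

Clearly stiff: 0.38 N m against about 0.1 free. I let go, lift and look.

>>> jog_arm:
  steps:
    - [0.045, [0, 0, 0], 0]
    - [0.045, [0, 0, 0], 0]
    - [0.045, [0, 0, 0], 0]
    - [0.045, [0, 0, 0.06], 0]
    - [0.045, [0, -0.02, 0.03], 0]
    - [0.02, [0.01, -0.06, 0], 0]
    - [0.0, [0.01, -0.06, 0], 0]
    - [0.0, [0.01, -0.06, 0], 0]
    - [0.0, [0, -0.06, 0], 0]
    - [0.0, [0, 0, 0], 0]

```text
clock: 55.5
ee_pos: [538.7, 22.9, 257.2]
tcp_rot: [2.595, 1.768, -0.003]
ft_force: [1.2, 0.5, -0.3]
opening: 0.1
grasp_force: 0.0
```

```bash
python3 jj.py; python3 - <<'E'
from h import *
a=camera("top");b=camera("side")
A=cv2.resize(a["img"][150:235,200:275],None,fx=6,fy=6,interpolation=cv2.INTER_CUBIC);B=cv2.resize(b["img"][140:190,265:325],None,fx=5.8,fy=5.8,interpolation=cv2.INTER_CUBIC)
o=np.zeros((510,800,3),np.uint8);o[:A.shape[0],:A.shape[1]]=A;o[:B.shape[0],450:450+B.shape[1]]=B[:,:350]
cv2.imwrite("pics/j8.png",o[:,:,::-1])
for n in("top","side"):
  for t in("screw_axis","t_bar","press_plate","drawer_front"):
    for r in place_of(n,t)[:1]: print(n,t,np.round(r["centre"],1),round(r["confidence"],2))
E
```

```text
[538.7  22.9 257.2] 0.06620149664443543 [ 1.24053227  0.53158542 -0.29466975]
top [510.9 287.5 180.3] 0.72
top [497. 228.  74.] 0.61
top [564.7 260.7  75.1] 0.58
top [497.4 221.9  80.5] 0.44
top [447.5 279.2  78.6] 0.4
top [487.  342.9  77.1] 0.37
side [445.8 275.5  71.7] 0.61
side [561.4 258.   79.9] 0.51
side [496.6 226.   74.5] 0.43
top screw_axis [513.6 289.  156.4] 0.63
top t_bar [509.  287.3 182. ] 0.69
top press_plate [510.1 285.7 115.7] 0.93
top drawer_front [ 432.4 -283.5   70.7] 0.72
side screw_axis [507.5 290.1 154.3] 0.79
side t_bar [508.7 288.9 185.4] 0.52
side press_plate [507.5 291.3 116.8] 0.92
side drawer_front [ 429.3 -279.7   72.5] 0.56
```

View pics/j8.png

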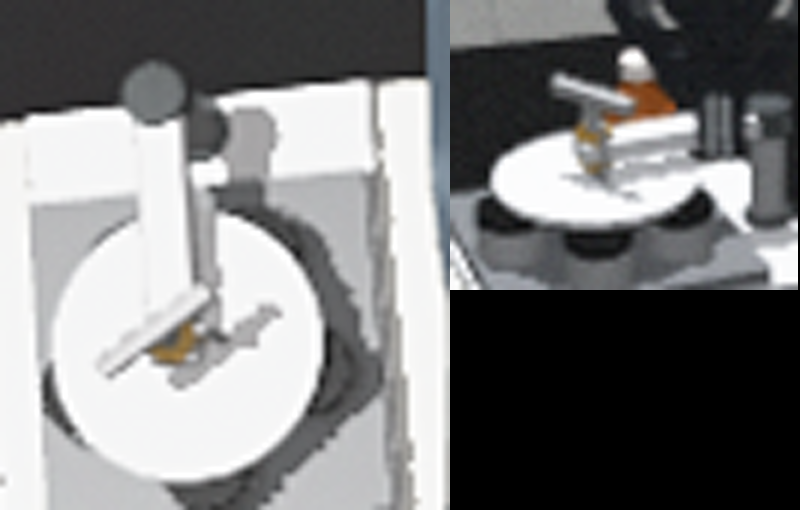

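The T-bar now lies from composite (105,370) to (210,297). It sprang back about 1 rad after release, so the spring now balances the roughly 0.10 N m of friction, which is a firm hold. The plate sits on the jars at about 116 mm. Next is the drawer.

>>> jog_arm:
  steps:
    - [0.0, [-0.02, -0.038, 0], -9.8]
    - [0.0, [-0.02, -0.038, 0], -9.8]
    - [0.0, [-0.02, -0.038, 0], -9.8]
    - [0.0, [-0.02, -0.038, 0], -9.8]
    - [0.0, [-0.02, -0.038, 0], -9.8]
    - [0.0, [-0.02, -0.038, -0.03], -9.8]
    - [0.0, [-0.02, -0.038, -0.03], -9.8]
    - [0.0, [-0.023, -0.038, -0.04], 0]
    - [0.0, [0, 0, 0], 0]
    - [0.0, [0, 0, 0], 0]

```text
clock: 57.45
ee_pos: [376.3, -275.0, 157.3]
tcp_rot: [-3.141, -0.012, -0.0]
ft_force: [0.6, 1.5, 0.8]
opening: -0.0
grasp_force: 0.0
```

>>> jog_arm:
  steps:
    - [0.0, [0, -0.005, -0.04], 0]
    - [0.0, [0, 0, -0.04], 0]
    - [0.0, [0, 0, -0.037], 0]
    - [0.0, [0, 0, 0], 0]
    - [0.0, [0, 0, 0], 0]

```text
clock: 58.08
ee_pos: [377.2, -280.0, 41.5]
tcp_rot: [3.141, 0.014, 0.002]
ft_force: [1.2, 0.9, 1.1]
opening: -0.0
grasp_force: 0.0
```

>>> jog_arm:
  steps:
    - [0.0, [0.02, 0.0005, 0], 0]
    - [0.0, [0.02, 0.001, 0], 0]
    - [0.0, [0.025, 0.001, 0], 0]
    - [0.0, [0.025, 0.001, 0], 0]
    - [0.0, [0.025, 0.001, 0], 0]
    - [0.0, [0.025, 0.001, 0], 0]
    - [0.0, [0.025, 0.001, 0], 0]
    - [0.0, [0.025, 0.001, 0], 0]
    - [0.0, [0.02, 0.001, 0], 0]
    - [0.0, [0, 0, 0], 0]

```text
clock: 59.32
ee_pos: [588.2, -270.8, 42.1]
tcp_rot: [3.141, 0.016, 0.005]
ft_force: [0.1, -0.2, -0.8]
opening: -0.2
grasp_force: 0.0
```

>>> jog_arm:
  steps:
    - [0.0, [0.006, 0.0003, 0], 0]
    - [0.0, [0.006, 0.0003, 0], 0]
    - [0.0, [0.005, 0.0003, 0], 0]
    - [0.0, [0.003, 0, 0], 0]
    - [0.0, [0, 0, 0], 0]
    - [0.0, [0, 0, 0], 0]

```text
clock: 60.08
ee_pos: [605.5, -270.7, 40.0]
tcp_rot: [-3.141, -0.012, 0.001]
ft_force: [-5.0, -0.0, 3.3]
opening: -0.4
grasp_force: 2.2
```

>>> jog_arm:
  steps:
    - [0.0, [0.003, 0, 0], 0]
    - [0.0, [0.003, 0, 0], 0]
    - [0.0, [0, 0, 0], 0]
    - [0.0, [0, 0, 0], 0]

```text
clock: 60.58
ee_pos: [609.9, -270.5, 39.9]
tcp_rot: [-3.14, -0.011, 0.006]
ft_force: [-9.3, 1.2, 6.5]
opening: 0.1
grasp_force: 4.8
```

>>> jog_arm:
  steps:
    - [0.0, [0.003, 0, 0], 0]
    - [0.0, [0.003, 0, 0], 0]
    - [0.0, [0, 0, 0], 0]
    - [0.0, [0, 0, 0], 0]

```text
clock: 61.08
ee_pos: [616.8, -270.2, 39.8]
tcp_rot: [-3.14, -0.012, 0.004]
ft_force: [-7.4, 0.8, 3.4]
opening: 0.6
grasp_force: 3.4
```

>>> jog_arm:
  steps:
    - [0.0, [0.003, 0, 0], 0]
    - [0.0, [0.002, 0, 0], 0]
    - [0.0, [0, 0, 0], 0]
    - [0.0, [0, 0, 0], 0]

```text
clock: 61.58
ee_pos: [617.0, -270.2, 39.6]
tcp_rot: [-3.138, -0.009, 0.016]
ft_force: [-21.9, 5.0, 16.4]
opening: 0.2
grasp_force: 11.3
```

Hard stop at 617: home, past the catch. I back off, clear the scene and check everything.

>>> jog_arm:
  steps:
    - [0.0, [-0.02, 0, 0], 0]
    - [0.0, [-0.04, 0, 0], 0]
    - [0.0, [-0.04, 0, 0.03], 0]
    - [0.0, [-0.03, 0, 0.06], 0]
    - [0.0, [0, 0, 0.06], 0]
    - [0.0, [0, 0, 0.04], 0]
    - [0.0, [0, 0, 0], 0]
    - [0.0, [0, 0, 0], 0]

```text
clock: 62.58
ee_pos: [495.4, -270.3, 225.6]
tcp_rot: [-3.141, -0.013, -0.001]
ft_force: [-1.2, 0.6, -0.2]
opening: 0.0
grasp_force: 0.0
```

```bash
python3 jj.py; python3 - <<'E'
from h import *
a=camera("top");b=camera("side")
o=np.zeros((500,800,3),np.uint8)
A=cv2.resize(a["img"][110:300,170:480],None,fx=1.5,fy=1.5,interpolation=cv2.INTER_CUBIC);B=cv2.resize(b["img"][130:290,255:385],None,fx=2.5,fy=2.5,interpolation=cv2.INTER_CUBIC)
o[:A.shape[0],:A.shape[1]]=A;o[:B.shape[0],470:470+B.shape[1]]=B
cv2.imwrite("pics/j9.png",o[:,:,::-1])
for n in("top","side"):
  for t in("screw_axis","t_bar","press_plate","drawer_front","solvent_bottle","column_box","wrench"):
    for r in place_of(n,t)[:1]: print(n,t,np.round(r["centre"],1),round(r["confidence"],2))
E
```

```text
[ 495.4 -270.3  225.6] 0.04795600710641634 [-1.16537212  0.63821435 -0.17527089]
top [484.6 341.   77.5] 0.57
top [496.8 220.8  75.5] 0.5
top [447.9 277.1  76.7] 0.47
side [565.2 254.9  82.6] 0.5
side [495.8 225.3  75.8] 0.44
side [444.3 275.5  75.2] 0.39
top screw_axis [511.5 287.  157. ] 0.97
top t_bar [510.7 288.4 180.6] 0.43
top press_plate [508.5 289.1 119.1] 0.78
top drawer_front [ 635.3 -271.4   72.6] 0.87
top column_box [765.5  38.1   3.6] 0.71
top wrench [484.6 345.6  75.5] 0.64
side screw_axis [507.  287.1 154.7] 0.58
side t_bar [507.7 290.5 188.3] 0.47
side press_plate [508.8 290.4 116.6] 0.82
side drawer_front [ 636.2 -269.4   71.2] 0.88
side solvent_bottle [507.9 287.  152.1] 0.7
side column_box [ 7.644e+02  3.870e+01 -5.000e-01] 0.74
side wrench [464.1   0.   -2.8] 0.52
```

View pics/j9.png

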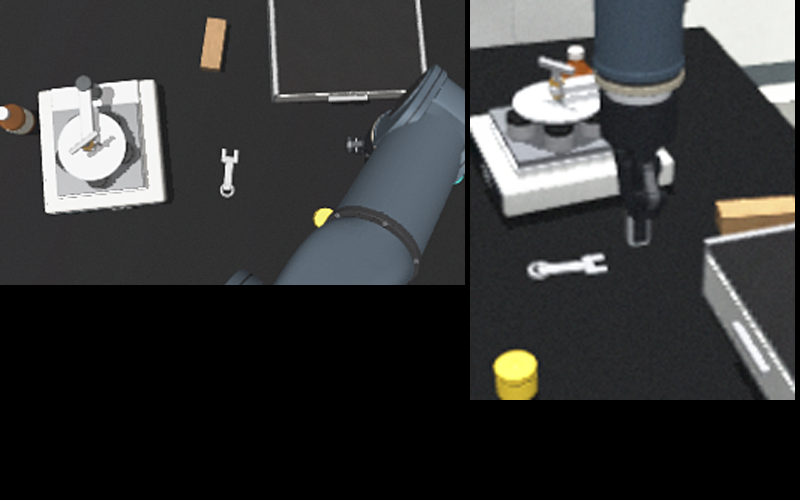

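The drawer is closed with its panel against the unit. The plate is over the jars, the bystanders have not moved, and the robot is clear. I hand in.

```bash
python3 -c "
from bench import *
print(finish_job())"
```

```text
the job is handed in; nothing more can be done
None
```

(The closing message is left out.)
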